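Set out the slide-staining line in the drip tray

TASK

Set out the slide-staining line in the drip tray, in working order away from the blue mixer: the fixing jar at the mixer's end, next to it the staining dish, then the rinse beaker, and last the drying rack, all upright in one straight row along the middle of the tray with gaps of about 30 mm between neighbours, the dish and the rack lengthways along the tray. Lay the cover squarely on the staining dish so that it closes it completely. Set the glass jar and beaker down gently without dropping or knocking them over, and leave the flask, the dropper bottle and the slide box where they are.

Things in the scene. Friction and masses are not known exactly. Their poses are not given: they have to be found in the camera images.
- tray: Shallow stainless-steel drip tray lying fixed on the bench in front of the robot, 150 x 430 mm, rim 12 mm high, wall 4 mm; its inner floor is 4 mm above the bench. Origin: centre of its underside; y axis along its length (to the robot's left), x axis across it (away from the robot), z up. Empty at the start.
- mixer: Blue tube mixer with a sloping control panel and a round grey foam head holding three microtubes, about 270 x 160 mm, 155 mm high; fixed, on the bench beyond one end of the tray: sometimes the left end, sometimes the right. Origin: centre of its underside. A pale box (lamp supply, 180 mm high) stands at the other end.
- jar: Fixing jar: Coplin jar, upright, with a square ribbed glass body 42 mm wide on a round foot 58 mm across, and a white round screw cap 46 mm across and 20 mm high (80 to 100 mm above its underside), shut tight: lift it by the cap. About 170 g. Origin: centre of its underside. z up.
- dish: Staining dish: open rectangular white plastic trough, 56 mm wide (its x axis) by 84 mm long (its y axis), 50 mm high, walls 4 mm, grooves inside. About 140 g. Origin: centre of its underside. z up.
- lid: Cover of the staining dish: flat white plastic plate 68 mm (x) by 96 mm (y), 4 mm thick, lying on the bench; in its middle an upright bar grip 12 mm wide (x), 40 mm long (y), reaching from 4 to 22 mm above the underside. It simply lies on the dish's rim (no locating edge), overhanging 6 mm all round. About 60 g. Origin: centre of its underside. z up.
- beaker: Rinse beaker: small empty glass beaker, open, 50 mm across (52 at the rim), 70 mm high, a spout at its y side. About 60 g. Origin: centre of its underside. 
- rack: Drying rack: low grey plastic slide rack with two toothed combs along its long sides, 56 mm wide (x) by 90 mm long (y), 40 mm high, outer faces flat. About 130 g. Origin: centre of its underside. z up.
- flask: Stoppered conical glass flask, 64 mm across the foot, 114 mm high: not part of the job. Origin: centre of its underside. 
- dropper: Brown dropper bottle, 36 mm across, 95 mm high with its rubber bulb: not part of the job. Origin: centre of its underside. 
- slidebox: Closed cardboard box of slides, 56 x 84 mm, 32 mm high: not part of the job. Origin: centre of its underside. 
There are look-alikes about, which are no part of the job. What is shaped like the dish but purple or turquoise is not meant.

How it is judged:
By the outcome, as a careful person would: the job done as asked, in the order asked, and still so for the second after the job is handed in, with the robot touching nothing.
It also fails if it takes over 128 s, if anything falls off the work surface, if the arm or the gripper's body presses on something with over 40 N, if the wrist force passes 120 N, or if a joint passes its speed limit or range.

ROBOT

A 6-joint arm with a two-finger parallel gripper is mounted at the origin on the work surface. World frame = base frame: x ahead of the robot, y to its left, z up, the work surface at z = 0. Lengths are in m, angles in degrees, forces in N, time in s.
With the tool pointing down it reaches from about 0.25 to 0.725 m from the base axis. Payload 9.7 kg.
Tool frame: the origin (TCP) lies on the centre line of the jaws, within the pads' length; the fingertips stand 17 mm ahead of it and the grasp point (between the pads) lies 2 mm behind it (bot.nose_length is the distance from the TCP to the fingertips, in m); x points along the fingers, y is the direction in which the jaws open and shut, and the axes are right-handed (so a half turn about x gives the same grasp; the last joint's range is limited). The gripper opens to 85 mm and grips with 20 to 120 N. Pads are 22 mm wide; open, the fingers measure 114 mm over their backs; the gripper's body (76 mm by 85 mm) begins 54 mm behind the grasp point. The pads swing forward as they close: fully open they stand 13 mm farther back than shut.
Start: joints at [67.781, 4.979, 10.078, 95.1, 0, 90], TCP at [0.208, 0.509, 0.248] pointing down, gripper open.
Joint ranges: [-179.16, 179.16], [-48.56, 103.87], [-65.8, 70.77], [-126.05, 130.52], [-82.76, 87.17], [-180, 180]. Speed limits (degrees/s): [127.2, 127.2, 147.25, 180, 180, 180].

INTERFACE

Orientations are given as [roll, pitch, yaw] about the fixed x, y, z axes, in that order (R = Rz(yaw) Ry(pitch) Rx(roll)).
In Python, from workcell import bot, viewer, ticket gives the robot as it stands.
- The arm moves only by the tool jog_arm, never from a script. Its argument "deltas" is a list of rows, each an object of numbers: "fingers": the opening, from 0 (shut) to 1 (fully open); "x", "y", "z": the shift along the world's x, y, z in mm; "twist": the turn about the world's z in degrees. A call has 1 to 10 rows; each row is the pose to reach, as a shift and turn from the pose measured when the call began; what a row does not reach only later rows make up. A row lasts 1/10 s, in which the tool goes at most 50 mm and 8.59 degrees, less where a joint would pass 70% of its speed; a pose out of reach is approached as far as the arm can. A call with a gripper value outside its range is refused whole. The fingers move at their own pace and stop on an object; "grip_force" is the grip in N (left out, the last holds). Time passes only in rows, so rows that repeat a pose let the fingers close. It gives the time, the measured TCP pose, the force and the opening at its end, in the units of the state.
- bot.get_obs(): the state, without advancing time (a new reading comes with each control period).
- viewer.camera(name): name is "scene" or "top" or "wrist"; returns a dict with "image" (384x512x3 uint8, red, green, blue), "fovy" (degrees; the focal length in pixels is half the picture's height over the tangent of half this angle, whatever the lens; pixels are square), "cx", "cy" (the principal point, pixels), "D" ([k1, k2, p1, p2, k3] as OpenCV has them; the pictures are not rectified), "world_to_cam" (4x4, takes a point from world to camera coordinates); the wrist camera has in their place "tool_from_camera" (4x4, takes a point from camera to tool coordinates, whose origin is the TCP and whose axes are the tool frame's). Camera axes: x right, y down, z forward; pixel columns grow to the right and rows downward; lengths in m; the calibration is good to about 2 mm. A picture is of the moment at which its call begins: read the wrist's pose just before it. There is no depth.
- ticket.job_done(): hands the job in, once; it reports no verdict.
The state is a dict: "time": time; "q": joint angles; "qd": joint speeds; "joint_efforts": joint torques, N m; "ee_pos": TCP position; "tcp_rot": TCP orientation; "wrist_force": force on the tool from outside, world axes, zero at the start; "torque": the same for the moment, N m; "opening": finger opening in m.
Only numpy, scipy, OpenCV 4.12 (cv2) and the standard library are available. Lean on these libraries where they do the work, as an engineer would, in place of code of your own. Each camera call takes 0.05 s, during which the arm holds its last target.

## Working session

There is one attempt and no reset: what is moved stays moved. The work goes in short steps, Python scripts to look and compute and a tool call to move; the robot and the scene stay as the last step left them, time stands still between calls to the robot, and variables do not carry over. Pictures are saved under pics/ and viewed, and the job is handed in when it is done.

Besides the shell and the picture viewer there is one more tool, called after "Request:" as name(argument=value, ...) on one line, values as JSON. jog_arm: Moves the arm, as the interface text tells. Its arguments: {"type":"object","properties":{"deltas":{"type":"array"},"grip_force":{"type":"number"}},"required":["deltas"]}

```bash
ls; mkdir -p pics
python3 - <<'E'
from workcell import bot, viewer
import cv2
print(bot.get_obs())
for n in ["scene","top","wrist"]:
    c=viewer.camera(n); cv2.imwrite(f"pics/a_{n}.png",cv2.cvtColor(c["image"],cv2.COLOR_RGB2BGR))
    print(n,{k:v for k,v in c.items() if k!="image"})
E
```

```text
pics
{'time': 0.0, 'q': array([6.77796602e+01, 5.01166329e+00, 1.00333268e+01, 9.51001430e+01,
       2.09155353e-03, 9.00002599e+01]), 'qd': array([ 0.11590049, -0.00887403,  0.04527994,  0.02314506,  0.10328945,
        0.04710603]), 'joint_efforts': array([-8.64498143e-04, -5.20384347e+01,  4.64806902e+01,  1.59660674e-02,
       -9.59685008e-05, -1.52619157e-05]), 'ee_pos': array([0.2079022 , 0.50895814, 0.24756756]), 'tcp_rot': array([ -91.52636616,   89.9214927 , -113.74696732]), 'wrist_force': array([ 0.67846563,  0.79435399, -0.53938569]), 'torque': array([-0.01589477,  0.04052865, -0.00108765]), 'opening': 0.08553654412052467}
scene {'fovy': 49.70582664723176, 'cx': 251.83455089114938, 'cy': 188.46462922846692, 'D': array([0.03487644, 0.        , 0.        , 0.        , 0.        ]), 'world_to_cam': array([[-0.15588375,  0.98754458, -0.02135318,  0.08281613],
       [ 0.63990045,  0.08449295, -0.76379863, -0.2763636 ],
       [-0.75248101, -0.1327277 , -0.6451013 ,  1.86727497],
       [ 0.        ,  0.        ,  0.        ,  1.        ]])}
top {'fovy': 46.716028012680596, '
[... 312 characters left out ...]
],
       [ 1.88143162e-01, -3.03857272e-03, -9.82136914e-01,
         1.68348874e+00],
       [ 0.00000000e+00,  0.00000000e+00,  0.00000000e+00,
         1.00000000e+00]])}
wrist {'fovy': 58.28251240346276, 'cx': 259.5097955533463, 'cy': 186.66484057292382, 'D': array([-0.09744952,  0.        ,  0.        ,  0.        ,  0.        ]), 'tool_from_camera': array([[ 1.16978335e-03, -3.10710787e-01,  9.50503781e-01,
        -1.24346070e-01],
       [ 9.99999286e-01,  1.33285333e-04, -1.18712765e-03,
        -1.50464269e-04],
       [ 2.42165154e-04,  9.50504492e-01,  3.10710721e-01,
        -7.89681511e-02],
       [ 0.00000000e+00,  0.00000000e+00,  0.00000000e+00,
         1.00000000e+00]])}
```

View pics/a_scene.png

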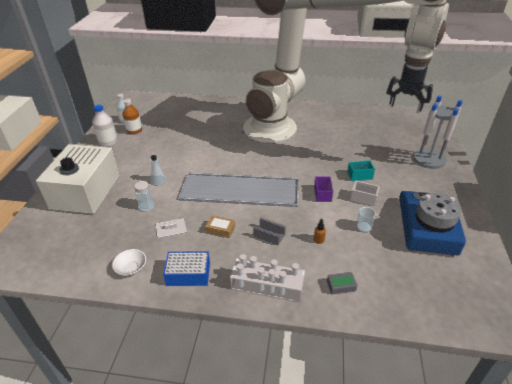

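View pics/a_top.png

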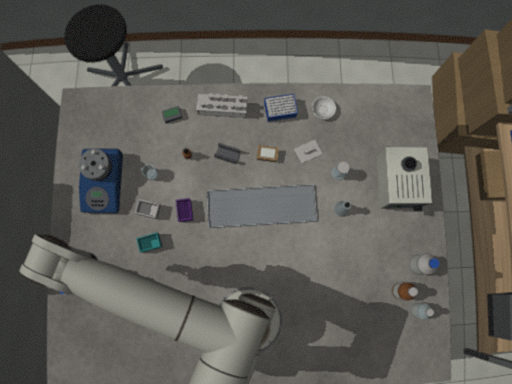

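View pics/a_wrist.png

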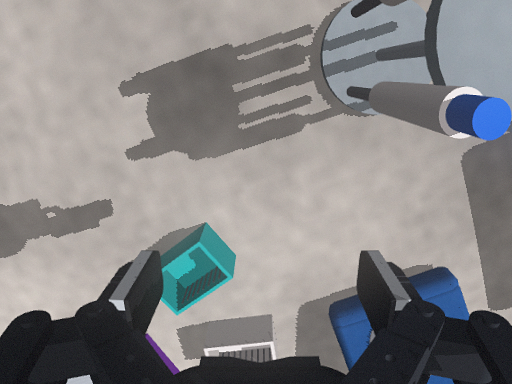

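```bash
cat > h.py <<'E'
import numpy as np, cv2
from scipy.spatial.transform import Rotation as R
def K(c):
    f=c["image"].shape[0]/2/np.tan(np.radians(c["fovy"]/2))
    return np.array([[f,0,c["cx"]],[0,f,c["cy"]],[0,0,1.]])
def pose(c,obs=None):
    if "world_to_cam" in c: return np.linalg.inv(c["world_to_cam"])
    T=np.eye(4); T[:3,:3]=R.from_euler("xyz",obs["tcp_rot"],degrees=True).as_matrix(); T[:3,3]=obs["ee_pos"]
    return T@c["tool_from_camera"]
def ray(c,px,obs=None):
    p=cv2.undistortPoints(np.array(px,float).reshape(-1,1,2),K(c),c["D"]).reshape(-1,2)
    d=np.c_[p,np.ones(len(p))]; T=pose(c,obs)
    return T[:3,3],d@T[:3,:3].T
def onplane(c,px,z,obs=None):
    o,d=ray(c,px,obs); return o+d*((z-o[2])/d[:,2])[:,None]
def proj(c,P,obs=None):
    T=np.linalg.inv(pose(c,obs)); 
    return cv2.projectPoints(np.array(P,float).reshape(-1,3),cv2.Rodrigues(T[:3,:3])[0],T[:3,3],K(c),c["D"])[0].reshape(-1,2)
def save(c,name,box=None,s=1):
    im=cv2.cvtColor(c["image"],cv2.COLOR_RGB2BGR)
    if box: im=im[box[1]:box[3],box[0]:box[2]]
    cv2.imwrite("pics/"+name,cv2.resize(im,None,fx=s,fy=s,interpolation=cv2.INTER_CUBIC))
E
python3 - <<'E'
from workcell import bot, viewer
from h import *
c=viewer.camera("top")
save(c,"b1.png",(120,130,250,260),6); save(c,"b2.png",(240,130,370,240),6)
im=c["image"].astype(int); hsv=cv2.cvtColor(c["image"],cv2.COLOR_RGB2HSV)
# tray mask: bluish
m=((im[...,2]-im[...,0]>12)).astype(np.uint8)
n,l,st,ce=cv2.connectedComponentsWithStats(m)
for i in range(1,n):
    if st[i,4]>40: print(st[i],ce[i], onplane(c,ce[i],.0)[0])
E
```

```text
[264  93  34  28 284] [280.42253521 109.45422535] [ 0.85319822 -0.1415354   0.        ]
[  79  149   43   64 1368] [103.45321637 184.73099415] [0.53957012 0.58853384 0.        ]
[176 198  16  23 240] [184.52083333 210.3875    ] [0.43153015 0.25093955 0.        ]
[136 232  26  20 362] [148.43093923 242.02762431] [0.3058365  0.39356019 0.        ]
[429 258  11  11  95] [433.90526316 262.83157895] [ 0.20531058 -0.74971657  0.        ]
```

```bash
sed -n 1,3p h.py
```

```text
import numpy as np, cv2
from scipy.spatial.transform import Rotation as R
def K(c):
```

View pics/b1.png

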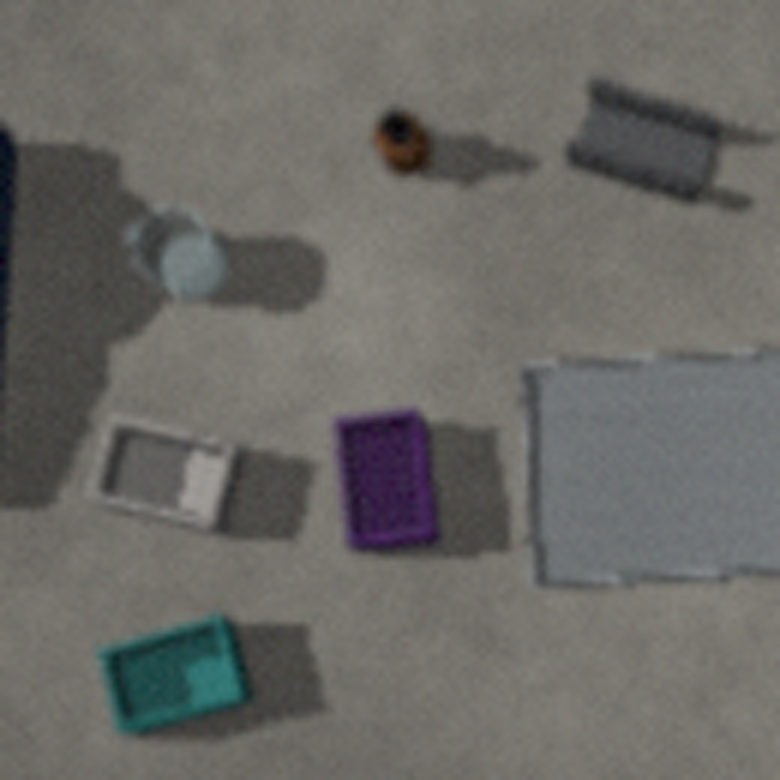

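View pics/b2.png

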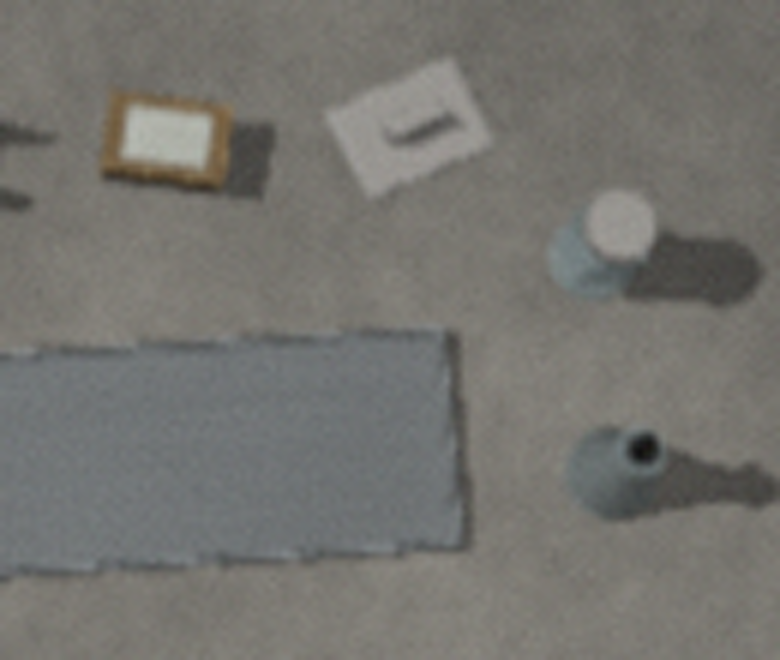

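Run:
```python
from workcell import bot, viewer
from h import *
c=viewer.camera("top"); s=viewer.camera("scene")
print(pose(c)[:3,3],pose(s)[:3,3])
def b1(*p): return (np.array(p,float)+.5)/6-.5+[120,130]
def b2(*p): return (np.array(p,float)+.5)/6-.5+[240,130]
def show(n,px,z):
    P=onplane(c,px,z)[:,:2]; ctr=P.mean(0)
    print(n,np.round(ctr,4),"edges",[(round(np.linalg.norm(P[(i+1)%len(P)]-P[i])*1e3),round(float(np.degrees(np.arctan2(*(P[(i+1)%len(P)]-P[i])[::-1]))),1)) for i in range(len(P))])
show("tray",np.r_[b1([530,365],[540,585]),b2([465,548],[450,332])],.012)
show("dish",b1([113,415],[90,497],[215,528],[238,445]),.05)
show("lid",b2([447,58],[326,115],[373,198],[495,140]),.004)
show("lidgrip",b2([388,128],[400,143],[462,120],[450,108]),.02)
show("rack",b1([592,80],[570,155],[697,200],[722,127]),.04)
show("jarcap",b2([621,225]),.1)
show("jarfoot",b2([592,255]),.01)
show("beakerbase",b1([193,263]),.003)
show("beakerrim",b1([177,243]),.07)
show("flask",b2([643,449]),.114)
show("dropper",b1([398,128]),.095)
show("slidebox",b2([110,92],[103,180],[222,188],[232,103]),.032)
show("mixer",[[100,182]],.1)
save(s,"s1.png",(300,150,440,260),5);save(s,"s2.png",(120,140,320,260),4)
```

```text
[1.73833378e-01 4.40626415e-04 1.74740705e+00] [1.59484383 0.18940528 0.99526376]
tray [ 0.4456 -0.0593] edges [(147, -177.1), (424, -87.3), (145, 1.8), (427, 92.5)]
dish [0.4342 0.392 ] edges [(56, 166.0), (86, -104.0), (56, -14.2), (86, 76.2)]
lid [ 0.6715 -0.2493] edges [(94, 115.4), (66, -152.8), (94, -64.7), (66, 27.5)]
lidgrip [ 0.6688 -0.257 ] edges [(13, -143.7), (46, -69.6), (12, 42.7), (45, 107.9)]
rack [0.655  0.0791] edges [(54, 164.5), (90, -110.7), (53, -18.6), (93, 68.8)]
jarcap [ 0.5787 -0.3692] edges [(0, 0.0)]
jarfoot [ 0.5801 -0.3684] edges [(0, 0.0)]
beakerbase [0.5836 0.3874] edges [(0, 0.0)]
beakerrim [0.5814 0.3836] edges [(0, 0.0)]
flask [ 0.431  -0.3726] edges [(0, 0.0)]
dropper [0.6498 0.2362] edges [(0, 0.0)]
slidebox [ 0.6555 -0.0817] edges [(61, 174.8), (79, -94.5), (59, -7.8), (82, 84.2)]
mixer [0.5296 0.5694] edges [(0, 0.0)]
```

View pics/s1.png

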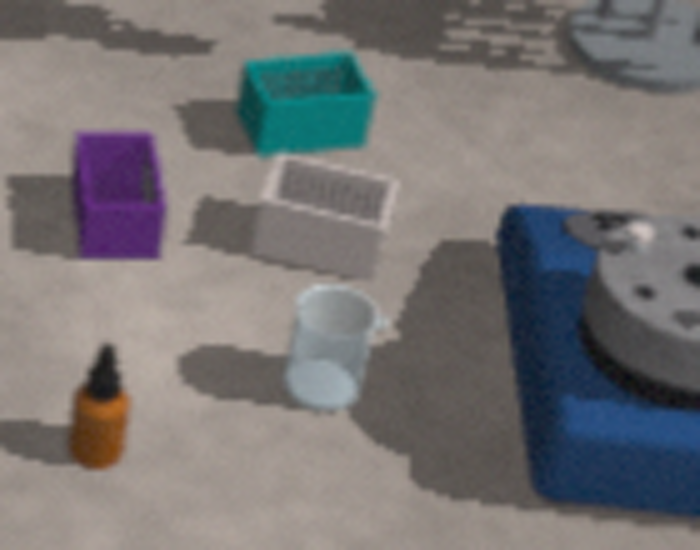

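View pics/s2.png

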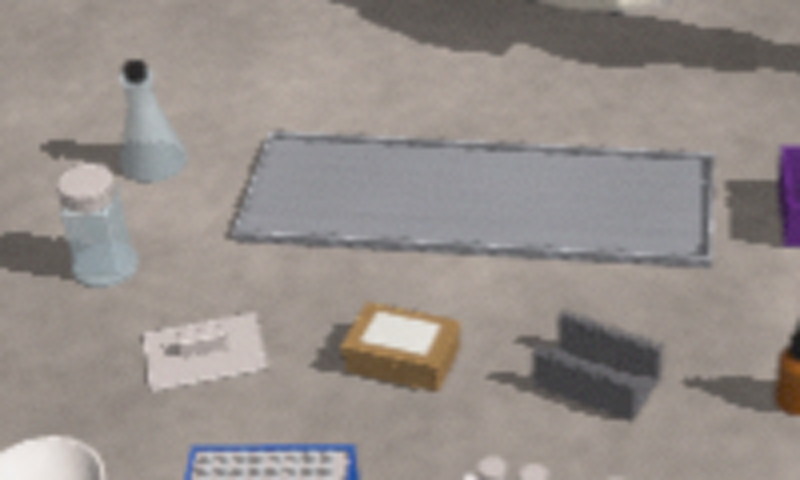

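Run:
```python
from workcell import bot, viewer
from h import *
o=bot.get_obs(); M=R.from_euler("xyz",o["tcp_rot"],degrees=True).as_matrix()
print(np.round(M,3), bot.nose_length, [a for a in dir(bot) if a[0]!='_'])
c=viewer.camera("wrist")
for z in (0,.05): print(z,onplane(c,[[256,60],[256,192],[256,300],[20,192],[490,192]],z,o)[:,:2]-o["ee_pos"][:2])
print(proj(c,[o["ee_pos"]-[0,0,.2],o["ee_pos"]],o))
```

```text
[[-0.     0.378  0.926]
 [-0.     0.926 -0.378]
 [-1.    -0.    -0.   ]] 0.017 ['PlanningError', 'get_obs', 'nose_length']
0 [[-0.0888699   0.03165292]
 [ 0.04372541 -0.02298595]
 [ 0.18001255 -0.07925311]
 [-0.06381642 -0.28744007]
 [ 0.15007537  0.23673687]]
0.05 [[-0.0867573   0.03140045]
 [ 0.0280346  -0.01590213]
 [ 0.14602263 -0.06461437]
 [-0.06506772 -0.24484832]
 [ 0.12010509  0.20894803]]
[[260.1723779  160.07751568]
 [260.2672853  273.9903251 ]]
```

Request:
jog_arm(deltas=[{"x":226,"y":-117,"z":0,"twist":-82,"fingers":1},{"x":226,"y":-117,"z":0,"twist":-82},{"x":226,"y":-117,"z":0,"twist":-82},{"x":226,"y":-117,"z":0,"twist":-82},{"x":226,"y":-117,"z":0,"twist":-82},{"x":226,"y":-117,"z":0,"twist":-82},{"x":226,"y":-117,"z":0,"twist":-82},{"x":226,"y":-117,"z":0,"twist":-82},{"x":226,"y":-117,"z":0,"twist":-82},{"x":226,"y":-117,"z":0,"twist":-82}])

```text
validation failed for argument at $.de...
```

Request:
jog_arm(deltas=[{"x":226,"y":-117,"z":0,"twist":-82,"fingers":1},{"x":226,"y":-117,"z":0,"twist":-82,"fingers":1},{"x":226,"y":-117,"z":0,"twist":-82,"fingers":1},{"x":226,"y":-117,"z":0,"twist":-82,"fingers":1},{"x":226,"y":-117,"z":0,"twist":-82,"fingers":1},{"x":226,"y":-117,"z":0,"twist":-82,"fingers":1},{"x":226,"y":-117,"z":0,"twist":-82,"fingers":1},{"x":226,"y":-117,"z":0,"twist":-82,"fingers":1},{"x":226,"y":-117,"z":0,"twist":-82,"fingers":1},{"x":226,"y":-117,"z":0,"twist":-82,"fingers":1}])

```text
time: 1.35
ee_pos: [0.434, 0.392, 0.248]
tcp_rot: [-75.9, 90.0, 179.6]
wrist_force: [-1.1, -0.6, -0.2]
opening: 0.0853
```

```bash
cat >> h.py <<'E'
def jaw(o):
    M=R.from_euler("xyz",o["tcp_rot"],degrees=True).as_matrix(); return np.degrees(np.arctan2(M[1,1],M[0,1]))
def look(name):
    from workcell import bot,viewer
    o=bot.get_obs(); c=viewer.camera("wrist"); save(c,name); print("t",o["time"],"tcp",np.round(o["ee_pos"],4),"jaw",round(jaw(o),2),"op",o["opening"]); return o,c
def quad(n,c,px,z,o=None):
    P=onplane(c,px,z,o)[:,:2]
    print(n,np.round(P.mean(0),4),[(round(np.linalg.norm(P[(i+1)%len(P)]-P[i])*1e3,1),round(float(np.degrees(np.arctan2(*(P[(i+1)%len(P)]-P[i])[::-1]))),1)) for i in range(len(P))])
E
python3 - <<'E'
from h import *
o,c=look("w1.png")
import pickle; pickle.dump((o,c),open("w1.pkl","wb"))
E
```

```text
t 1.35 tcp [0.434 0.392 0.248] jaw -14.56 op 0.08530670726394878
```

View pics/w1.png

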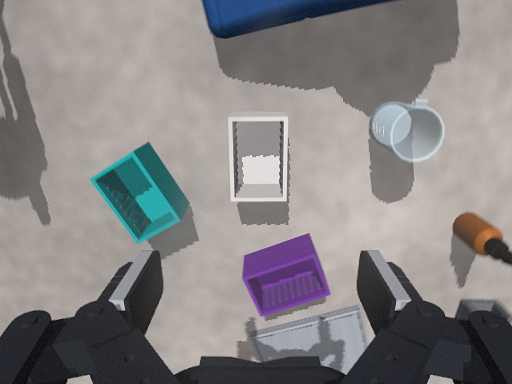

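Run:
```python
from h import *; import pickle
o,c=pickle.load(open("w1.pkl","rb"))
quad("dish",c,[[229,114],[288,113],[287,201],[231,201]],.05,o)
quad("purple",c,[[243,270],[309,235],[329,293],[259,316]],.05,o)
print(onplane(c,[[422,134]],.07,o),onplane(c,[[394,124]],.003,o))
```

```text
dish [0.4344 0.3938] [(np.float64(54.6), -13.6), (np.float64(86.8), -103.8), (np.float64(56.0), 165.4), (np.float64(85.9), 75.3)]
purple [0.4278 0.2561] [(np.float64(80.7), 16.5), (np.float64(76.4), -84.7), (np.float64(83.8), -172.9), (np.float64(63.4), 91.2)]
[[0.58400063 0.38426008 0.07      ]] [[0.58325237 0.38401453 0.003     ]]
```

Request:
jog_arm(deltas=[{"x":0,"y":2,"z":-50,"twist":0,"fingers":1},{"x":0,"y":2,"z":-100,"twist":0,"fingers":1},{"x":0,"y":2,"z":-150,"twist":0,"fingers":1},{"x":0,"y":2,"z":-190,"twist":0,"fingers":1},{"x":0,"y":2,"z":-215,"twist":0,"fingers":1},{"x":0,"y":2,"z":-215,"twist":0,"fingers":0.3},{"x":0,"y":2,"z":-215,"twist":0,"fingers":0.3},{"x":0,"y":2,"z":-215,"twist":0,"fingers":0.3},{"x":0,"y":2,"z":-215,"twist":0,"fingers":0.3},{"x":0,"y":2,"z":-215,"twist":0,"fingers":0.3}], grip_force=35)

```text
time: 2.4
ee_pos: [0.4347, 0.3947, 0.0345]
tcp_rot: [154.4, 89.9, 49.7]
wrist_force: [-0.3, -0.4, 4.6]
opening: 0.0554
```

Request:
jog_arm(deltas=[{"x":0,"y":0,"z":40,"twist":0,"fingers":0.3},{"x":0,"y":0,"z":85,"twist":0,"fingers":0.3},{"x":0,"y":-40,"z":100,"twist":5,"fingers":0.3},{"x":2,"y":-85,"z":100,"twist":10,"fingers":0.3},{"x":4,"y":-134,"z":100,"twist":17,"fingers":0.3},{"x":4,"y":-183,"z":100,"twist":17,"fingers":0.3},{"x":6,"y":-232,"z":100,"twist":17,"fingers":0.3},{"x":8,"y":-281,"z":100,"twist":17,"fingers":0.3},{"x":8,"y":-330,"z":100,"twist":17,"fingers":0.3},{"x":8,"y":-375,"z":100,"twist":17,"fingers":0.3}])

```text
time: 3.4
ee_pos: [0.4424, 0.0176, 0.1353]
tcp_rot: [125.3, 89.8, 37.6]
wrist_force: [0.7, 0.5, -2.0]
opening: 0.0555
```

Run:
```python
from h import *
o,c=look("w2.png")
import pickle; pickle.dump((o,c),open("w2.pkl","wb"))
```

```text
t 3.4 tcp [0.4424 0.0176 0.1353] jaw 2.29 op 0.0554542080890246
```

View pics/w2.png

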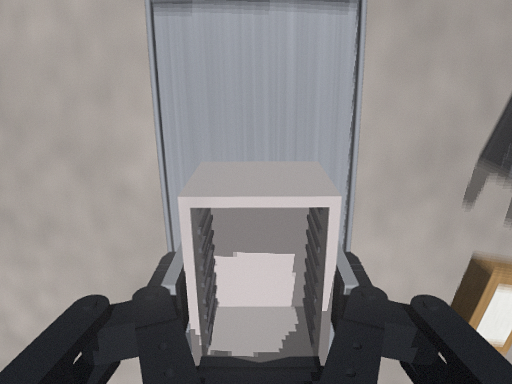

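Run:
```python
from h import *; import pickle
o,c=pickle.load(open("w2.pkl","rb"))
save(c,"w2z.png",(130,0,390,140),3)
```

```text
(no output)
```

View pics/w2z.png

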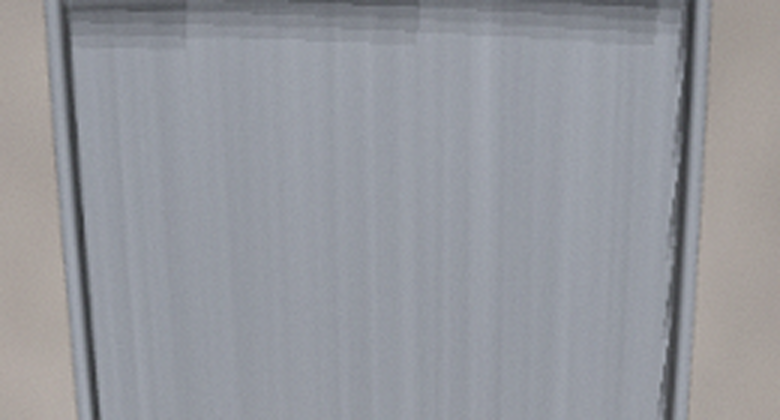

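Run:
```python
from h import *; import pickle
o,c=pickle.load(open("w2.pkl","rb"))
z=lambda *p:(np.array(p,float)+.5)/3-.5+[130,0]
L=onplane(c,z([47,0],[78,400]),.012,o);Rr=onplane(c,z([711,0],[688,400]),.012,o)
print(L,Rr)
for A in(L,Rr): print(np.degrees(np.arctan2(*(A[0]-A[1])[:2][::-1]))-90)
print((L+Rr)/2, np.linalg.norm(L-Rr,axis=1))
print("end inner",onplane(c,z([380,5]),.012,o))
```

```text
[[0.36195412 0.14399633 0.012     ]
 [0.36612636 0.05397917 0.012     ]] [[0.50947085 0.14976257 0.012     ]
 [0.5140282  0.0597872  0.012     ]]
2.6537247241011954
2.8996178149473337
[[0.43571249 0.14687945 0.012     ]
 [0.44007728 0.05688319 0.012     ]] [0.14762938 0.14801584]
end inner [[0.43605003 0.14450388 0.012     ]]
```

Request:
jog_arm(deltas=[{"x":0.6,"y":-19,"z":0,"twist":0.4,"fingers":0.3},{"x":0.6,"y":-19,"z":-40,"twist":0.4,"fingers":0.3},{"x":0.6,"y":-19,"z":-75,"twist":0.4,"fingers":0.3},{"x":0.6,"y":-19,"z":-90,"twist":0.4,"fingers":0.3},{"x":0.6,"y":-19,"z":-96,"twist":0.4,"fingers":0.3},{"x":0.6,"y":-19,"z":-96,"twist":0.4,"fingers":0.3}])

```text
time: 4.05
ee_pos: [0.4429, -0.0063, 0.0399]
tcp_rot: [64.5, 89.9, -23.0]
wrist_force: [-1.2, 0.3, -0.7]
opening: 0.0557
```

Request:
jog_arm(deltas=[{"x":0,"y":5,"z":0,"twist":0,"fingers":0.3},{"x":0,"y":5,"z":0,"twist":0,"fingers":0.3},{"x":0,"y":5,"z":-1,"twist":0,"fingers":0.3}])

```text
time: 4.35
ee_pos: [0.4434, -0.0011, 0.0396]
tcp_rot: [73.1, 89.8, -14.4]
wrist_force: [0.2, 0.2, -1.8]
opening: 0.0556
```

Down close to the floor; release and rise.

Request:
jog_arm(deltas=[{"x":0,"y":0,"z":-1,"twist":0,"fingers":0.3},{"x":0,"y":0,"z":-1,"twist":0,"fingers":1},{"x":0,"y":0,"z":-1,"twist":0,"fingers":1},{"x":0,"y":0,"z":-1,"twist":0,"fingers":1},{"x":0,"y":0,"z":0,"twist":0,"fingers":1},{"x":0,"y":0,"z":40,"twist":0,"fingers":1},{"x":0,"y":0,"z":90,"twist":0,"fingers":1},{"x":0,"y":0,"z":140,"twist":0,"fingers":1},{"x":0,"y":0,"z":190,"twist":0,"fingers":1},{"x":0,"y":0,"z":200,"twist":0,"fingers":1}])

```text
time: 5.35
ee_pos: [0.4447, -0.0011, 0.2455]
tcp_rot: [82.7, 89.3, -4.7]
wrist_force: [0.2, -0.6, -0.0]
opening: 0.0853
```

Run:
```python
from h import *
o,c=look("w3.png")
import pickle; pickle.dump((o,c),open("w3.pkl","wb"))
```

```text
t 5.35 tcp [ 0.4447 -0.0011  0.2455] jaw 2.53 op 0.08529401976100516
```

View pics/w3.png

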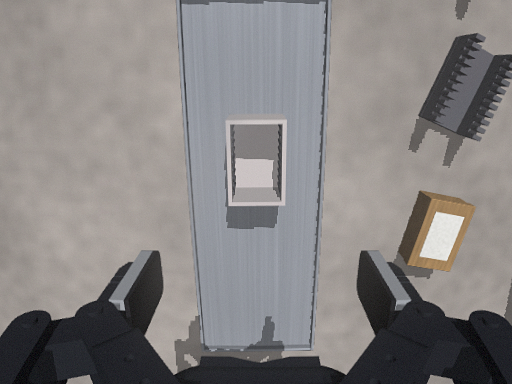

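Run:
```python
from h import *; import pickle
o,c=pickle.load(open("w3.pkl","rb"))
quad("dish",c,[[226,121],[285,120],[285,205],[229,205]],.054,o)
quad("tray",c,[[179,1],[329,0],[313,348],[202,349]],.012,o)
quad("slidebox",c,[[423,191],[473,205],[448,270],[403,263]],.032,o)
```

```text
dish [ 0.4444 -0.0035] [(np.float64(53.8), 3.4), (np.float64(83.0), -86.2), (np.float64(55.1), -177.7), (np.float64(82.0), 92.9)]
tray [ 0.4465 -0.0593] [(np.float64(143.6), 2.9), (np.float64(415.3), -86.8), (np.float64(148.1), -177.4), (np.float64(414.6), 92.6)]
slidebox [ 0.6506 -0.0802] [(np.float64(63.7), -12.7), (np.float64(83.2), -97.1), (np.float64(58.5), 171.3), (np.float64(87.9), 86.1)]
```

Request:
jog_arm(deltas=[{"x":210,"y":80,"z":0,"twist":-23,"fingers":1},{"x":210,"y":80,"z":0,"twist":-23,"fingers":1},{"x":210,"y":80,"z":0,"twist":-23,"fingers":1},{"x":210,"y":80,"z":0,"twist":-23,"fingers":1},{"x":210,"y":80,"z":0,"twist":-23,"fingers":1},{"x":210,"y":80,"z":0,"twist":-23,"fingers":1},{"x":210,"y":80,"z":0,"twist":-23,"fingers":1},{"x":210,"y":80,"z":0,"twist":-23,"fingers":1}])

```text
time: 6.2
ee_pos: [0.6539, 0.0785, 0.2441]
tcp_rot: [79.0, 89.4, -31.5]
wrist_force: [-0.2, -0.1, 0.2]
opening: 0.0854
```

Run:
```python
from h import *
o,c=look("w4.png")
import pickle; pickle.dump((o,c),open("w4.pkl","wb"))
```

```text
t 6.2 tcp [0.6539 0.0785 0.2441] jaw -20.48 op 0.08538866249087207
```

View pics/w4.png

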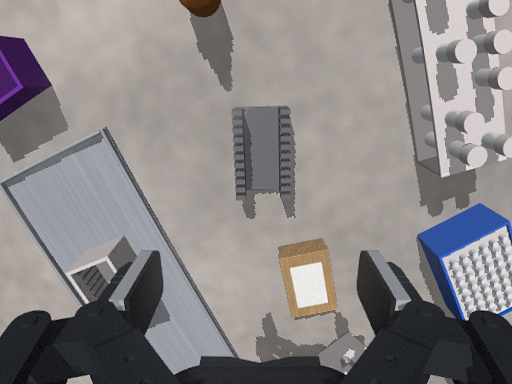

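Run:
```python
from h import *; import pickle
o,c=pickle.load(open("w4.pkl","rb"))
save(c,"w4z.png",(215,90,315,220),5)
quad("rack",c,[[233,107],[290,107],[295,198],[237,200]],.04,o)
```

```text
rack [0.6618 0.08  ] [(np.float64(53.5), -20.5), (np.float64(91.2), -105.8), (np.float64(59.0), 161.4), (np.float64(92.9), 70.7)]
```

View pics/w4z.png

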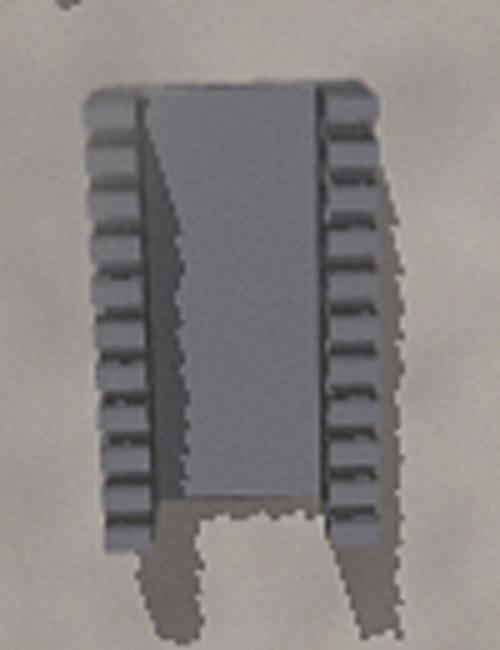

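Run:
```python
from h import *; import pickle
o,c=pickle.load(open("w4.pkl","rb"))
z=lambda *p:(np.array(p,float)+.5)/5-.5+[215,90]
quad("rack",c,z([85,90],[379,88],[379,545],[105,550]),.04,o)
```

```text
rack [0.66   0.0804] [(np.float64(55.2), -20.2), (np.float64(91.4), -109.0), (np.float64(55.7), 160.4), (np.float64(91.9), 70.7)]
```

Request:
jog_arm(deltas=[{"x":5,"y":1.5,"z":-50,"twist":0.5,"fingers":1},{"x":5,"y":1.5,"z":-100,"twist":0.5,"fingers":1},{"x":5,"y":1.5,"z":-150,"twist":0.5,"fingers":1},{"x":5,"y":1.5,"z":-195,"twist":0.5,"fingers":1},{"x":5,"y":1.5,"z":-218,"twist":0.5,"fingers":1},{"x":5,"y":1.5,"z":-218,"twist":0.5,"fingers":0.3},{"x":5,"y":1.5,"z":-218,"twist":0.5,"fingers":0.3},{"x":5,"y":1.5,"z":-218,"twist":0.5,"fingers":0.3},{"x":5,"y":1.5,"z":-218,"twist":0.5,"fingers":0.3},{"x":5,"y":1.5,"z":-218,"twist":0.5,"fingers":0.3}], grip_force=35)

```text
time: 7.25
ee_pos: [0.6599, 0.08, 0.0291]
tcp_rot: [90.5, 89.2, -19.5]
wrist_force: [-1.1, -0.7, 8.2]
opening: 0.0555
```

Request:
jog_arm(deltas=[{"x":0,"y":0,"z":30,"twist":0,"fingers":0.3},{"x":0,"y":0,"z":75,"twist":0,"fingers":0.3},{"x":-20,"y":-30,"z":90,"twist":5,"fingers":0.3},{"x":-48,"y":-66,"z":90,"twist":10,"fingers":0.3},{"x":-77,"y":-104,"z":90,"twist":15,"fingers":0.3},{"x":-106,"y":-144,"z":90,"twist":22.7,"fingers":0.3},{"x":-135,"y":-184,"z":90,"twist":22.7,"fingers":0.3},{"x":-164,"y":-224,"z":90,"twist":22.7,"fingers":0.3},{"x":-193,"y":-264,"z":90,"twist":22.7,"fingers":0.3},{"x":-207,"y":-284,"z":90,"twist":22.7,"fingers":0.3}])

```text
time: 8.25
ee_pos: [0.451, -0.2063, 0.1202]
tcp_rot: [85.8, 89.2, -1.6]
wrist_force: [0.7, -0.5, -1.8]
opening: 0.0555
```

Request:
jog_arm(deltas=[{"x":0,"y":0,"z":0,"twist":0,"fingers":0.3},{"x":0,"y":0,"z":0,"twist":0,"fingers":0.3}])

```text
time: 8.45
ee_pos: [0.4511, -0.2069, 0.1211]
tcp_rot: [84.0, 89.1, -3.5]
wrist_force: [-0.3, 0.7, -2.1]
opening: 0.0552
```

Run:
```python
from h import *
o,c=look("w5.png")
```

```text
t 8.45 tcp [ 0.4511 -0.2069  0.1211] jaw 2.49 op 0.05522793813953843
```

View pics/w5.png

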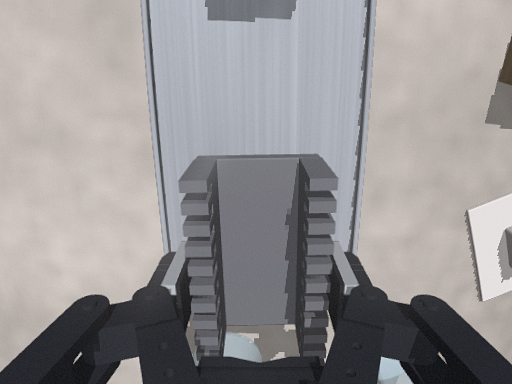

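Request:
jog_arm(deltas=[{"x":1.5,"y":2.5,"z":-40,"twist":0.2,"fingers":0.3},{"x":1.5,"y":2.5,"z":-70,"twist":0.2,"fingers":0.3},{"x":1.5,"y":2.5,"z":-82,"twist":0.2,"fingers":0.3},{"x":1.5,"y":2.5,"z":-87,"twist":0.2,"fingers":0.3},{"x":1.5,"y":2.5,"z":-88,"twist":0.2,"fingers":0.3},{"x":1.5,"y":2.5,"z":-88,"twist":0.2,"fingers":0.3}])

```text
time: 9.1
ee_pos: [0.4539, -0.2038, 0.0341]
tcp_rot: [82.6, 89.0, -4.6]
wrist_force: [-0.2, 0.2, -0.8]
opening: 0.0556
```

Request:
jog_arm(deltas=[{"x":-1,"y":0,"z":-1,"twist":0,"fingers":0.3},{"x":-1,"y":0,"z":-1,"twist":0,"fingers":0.3},{"x":-1,"y":0,"z":-1,"twist":0,"fingers":1},{"x":-1,"y":0,"z":-1,"twist":0,"fingers":1},{"x":-1,"y":0,"z":-1,"twist":0,"fingers":1},{"x":-1,"y":0,"z":20,"twist":0,"fingers":1},{"x":-1,"y":0,"z":70,"twist":0,"fingers":1},{"x":-1,"y":0,"z":120,"twist":0,"fingers":1},{"x":-1,"y":0,"z":170,"twist":0,"fingers":1},{"x":-1,"y":0,"z":210,"twist":0,"fingers":1}])

```text
time: 10.1
ee_pos: [0.453, -0.2039, 0.2473]
tcp_rot: [80.3, 88.9, -6.9]
wrist_force: [1.6, -0.2, 0.2]
opening: 0.0856
```

Run:
```python
from h import *
o,c=look("w6.png")
import pickle; pickle.dump((o,c),open("w6.pkl","wb"))
```

```text
t 10.1 tcp [ 0.453  -0.2039  0.2473] jaw 2.79 op 0.08564410050760875
```

View pics/w6.png

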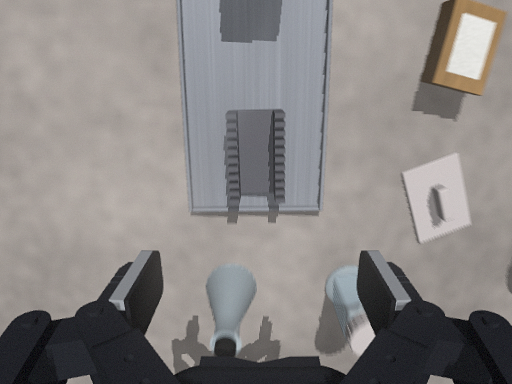

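Run:
```python
from h import *; import pickle
o,c=pickle.load(open("w6.pkl","rb"))
quad("rack",c,[[226,109],[285,109],[286,202],[229,202]],.044,o)
E=onplane(c,[[191,213],[321,211]],.012,o);print(E, E.mean(0))
quad("lid",c,[[402,173],[458,153],[472,214],[419,243]],.004,o)
```

```text
rack [ 0.4544 -0.2026] [(np.float64(55.3), 2.6), (np.float64(93.3), -85.3), (np.float64(58.0), -177.6), (np.float64(93.0), 93.0)]
[[ 0.38410076 -0.27764093  0.012     ]
 [ 0.53097435 -0.2692162   0.012     ]] [ 0.45753755 -0.27342856  0.012     ]
lid [ 0.6719 -0.2497] [(np.float64(68.5), 23.0), (np.float64(82.8), -63.7), (np.float64(73.3), -146.4), (np.float64(96.2), 113.8)]
```

Request:
jog_arm(deltas=[{"x":126,"y":-165,"z":0,"twist":0,"fingers":1},{"x":126,"y":-165,"z":0,"twist":0,"fingers":1},{"x":126,"y":-165,"z":0,"twist":0,"fingers":1},{"x":126,"y":-165,"z":0,"twist":0,"fingers":1},{"x":126,"y":-165,"z":0,"twist":0,"fingers":1},{"x":126,"y":-165,"z":0,"twist":0,"fingers":1},{"x":126,"y":-165,"z":0,"twist":0,"fingers":1}])

```text
time: 10.85
ee_pos: [0.5798, -0.369, 0.2532]
tcp_rot: [76.3, 88.5, -10.9]
wrist_force: [-0.1, -0.1, 0.5]
opening: 0.0857
```

Run:
```python
from h import *
o,c=look("w7.png")
import pickle; pickle.dump((o,c),open("w7.pkl","wb"))
```

```text
t 10.85 tcp [ 0.5798 -0.369   0.2532] jaw 2.79 op 0.08567467498834541
```

View pics/w7.png

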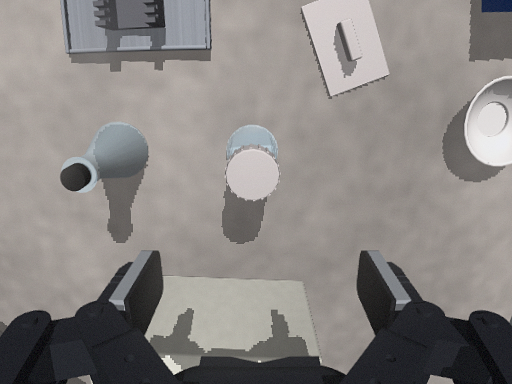

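Run:
```python
from h import *; import pickle
o,c=pickle.load(open("w7.pkl","rb"))
print(onplane(c,[[252.5,174]],.1,o),onplane(c,[[252,150]],.005,o))
print(onplane(c,[[160,276],[303,280]],.18,o))
print(onplane(c,[[78,177]],.114,o))
M=R.from_euler("xyz",o["tcp_rot"],degrees=True).as_matrix();print(M[:,0])
quad("lid",c,[[302,8],[366,-10],[389,73],[331,97]],.004,o)
```

```text
[[ 0.57831247 -0.37059528  0.1       ]] [[ 0.57832973 -0.37100815  0.005     ]]
[[ 0.51819759 -0.4202222   0.18      ]
 [ 0.61386218 -0.41982783  0.18      ]]
[[ 0.43681024 -0.37452125  0.114     ]]
[ 0.02563267 -0.00492242 -0.99965931]
lid [ 0.6719 -0.2538] [(np.float64(67.1), 19.2), (np.float64(86.7), -66.5), (np.float64(66.6), -154.3), (np.float64(94.3), 113.8)]
```

Run:
```python
from h import *; import pickle
from workcell import viewer
o,c=pickle.load(open("w7.pkl","rb"))
print(onplane(c,[[160,276],[303,280]],.0,o))
t=viewer.camera("top"); print(onplane(t,[[386,149],[387,207]],.18),onplane(t,[[386,149],[387,207]],.0))
```

```text
[[ 0.46787785 -0.53990695  0.        ]
 [ 0.65096472 -0.5391522   0.        ]]
[[ 0.62776192 -0.51868265  0.18      ]
 [ 0.4092005  -0.50655643  0.18      ]] [[ 0.67989077 -0.57829842  0.        ]
 [ 0.43622991 -0.56477964  0.        ]]
```

Request:
jog_arm(deltas=[{"x":-1.5,"y":-1.5,"z":-50,"twist":0,"fingers":1},{"x":-1.5,"y":-1.5,"z":-100,"twist":0,"fingers":1},{"x":-1.5,"y":-1.5,"z":-140,"twist":0,"fingers":1},{"x":-1.5,"y":-1.5,"z":-165,"twist":0,"fingers":1},{"x":-1.5,"y":-1.5,"z":-165,"twist":0,"fingers":1},{"x":-1.5,"y":-1.5,"z":-165,"twist":0,"fingers":0.2},{"x":-1.5,"y":-1.5,"z":-165,"twist":0,"fingers":0.2},{"x":-1.5,"y":-1.5,"z":-165,"twist":0,"fingers":0.2},{"x":-1.5,"y":-1.5,"z":-165,"twist":0,"fingers":0.2},{"x":-1.5,"y":-1.5,"z":-165,"twist":0,"fingers":0.2}], grip_force=35)

```text
time: 11.95
ee_pos: [0.5788, -0.3706, 0.0925]
tcp_rot: [72.0, 88.2, -15.2]
wrist_force: [-2.5, 0.8, 7.6]
opening: 0.0451
```

Request:
jog_arm(deltas=[{"x":0,"y":0,"z":20,"twist":0,"fingers":0.2},{"x":0,"y":0,"z":55,"twist":0,"fingers":0.2},{"x":0,"y":0,"z":90,"twist":0,"fingers":0.2},{"x":-4,"y":15,"z":110,"twist":0,"fingers":0.2},{"x":-14,"y":45,"z":110,"twist":0,"fingers":0.2},{"x":-24,"y":80,"z":110,"twist":0,"fingers":0.2},{"x":-36,"y":120,"z":110,"twist":0,"fingers":0.2},{"x":-48,"y":160,"z":110,"twist":0,"fingers":0.2},{"x":-60,"y":200,"z":110,"twist":0,"fingers":0.2},{"x":-72,"y":240,"z":110,"twist":0,"fingers":0.2}])

```text
time: 12.95
ee_pos: [0.5063, -0.1292, 0.2036]
tcp_rot: [72.2, 88.1, -15.0]
wrist_force: [0.1, 0.1, -1.4]
opening: 0.0448
```

Request:
jog_arm(deltas=[{"x":-12,"y":40,"z":0,"twist":0,"fingers":0.2},{"x":-24,"y":80,"z":0,"twist":0,"fingers":0.2},{"x":-36,"y":120,"z":0,"twist":0,"fingers":0.2},{"x":-48,"y":160,"z":0,"twist":0,"fingers":0.2},{"x":-57,"y":190,"z":0,"twist":0,"fingers":0.2},{"x":-64,"y":212,"z":0,"twist":0,"fingers":0.2},{"x":-68,"y":226,"z":0,"twist":0,"fingers":0.2},{"x":-68,"y":226,"z":0,"twist":0,"fingers":0.2},{"x":-68,"y":226,"z":0,"twist":0,"fingers":0.2}])

```text
time: 13.85
ee_pos: [0.4385, 0.0968, 0.2044]
tcp_rot: [72.9, 88.0, -14.3]
wrist_force: [0.6, -0.2, -2.1]
opening: 0.0448
```

Run:
```python
from h import *
from workcell import viewer
o,c=look("w8.png")
s=viewer.camera("scene"); save(s,"s8.png",(150,80,450,270),2.6)
```

```text
t 13.85 tcp [0.4385 0.0968 0.2044] jaw 2.85 op 0.04478307598158714
```

View pics/w8.png

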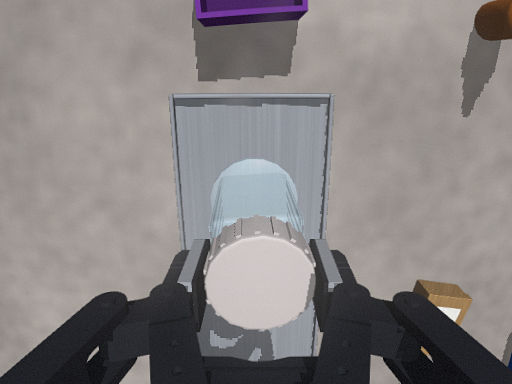

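View pics/s8.png

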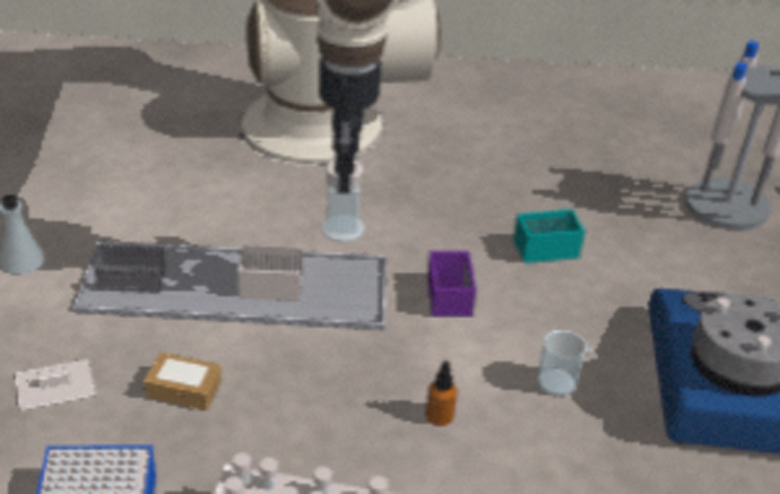

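Request:
jog_arm(deltas=[{"x":0,"y":4.5,"z":-30,"twist":0,"fingers":0.2},{"x":0,"y":4.5,"z":-65,"twist":0,"fingers":0.2},{"x":0,"y":4.5,"z":-88,"twist":0,"fingers":0.2},{"x":0,"y":4.5,"z":-98,"twist":0,"fingers":0.2},{"x":0,"y":4.5,"z":-103,"twist":0,"fingers":0.2},{"x":0,"y":4.5,"z":-105,"twist":0,"fingers":0.2},{"x":0,"y":4.5,"z":-106,"twist":0,"fingers":0.2},{"x":0,"y":4.5,"z":-106,"twist":0,"fingers":0.2}])

```text
time: 14.75
ee_pos: [0.4391, 0.1007, 0.0989]
tcp_rot: [73.5, 88.0, -13.8]
wrist_force: [0.7, 0.1, -0.9]
opening: 0.0448
```

Request:
jog_arm(deltas=[{"x":-0.5,"y":0,"z":-1,"twist":0,"fingers":0.2},{"x":-0.5,"y":0,"z":-2,"twist":0,"fingers":0.2},{"x":-0.5,"y":0,"z":-2.5,"twist":0,"fingers":0.2},{"x":-0.5,"y":0,"z":-2.5,"twist":0,"fingers":0.2}])

```text
time: 15.15
ee_pos: [0.4386, 0.1008, 0.0965]
tcp_rot: [73.6, 88.0, -13.6]
wrist_force: [0.2, -0.0, -0.6]
opening: 0.0448
```

Request:
jog_arm(deltas=[{"x":0,"y":0,"z":-0.7,"twist":0,"fingers":0.2},{"x":0,"y":0,"z":-1.2,"twist":0,"fingers":0.2},{"x":0,"y":0,"z":-1.2,"twist":0,"fingers":0.2}])

```text
time: 15.45
ee_pos: [0.4387, 0.1009, 0.0964]
tcp_rot: [74.4, 88.0, -12.9]
wrist_force: [-4.9, -0.4, 9.5]
opening: 0.0449
```

Contact (9.5 N upward): the jar stands on the floor. Release.

Request:
jog_arm(deltas=[{"x":0,"y":0,"z":0,"twist":0,"fingers":0.4},{"x":0,"y":0,"z":0,"twist":0,"fingers":0.7},{"x":0,"y":0,"z":0,"twist":0,"fingers":1},{"x":0,"y":0,"z":0,"twist":0,"fingers":1},{"x":0,"y":0,"z":0,"twist":0,"fingers":1},{"x":0,"y":0,"z":20,"twist":0,"fingers":1},{"x":0,"y":0,"z":60,"twist":0,"fingers":1},{"x":0,"y":0,"z":105,"twist":0,"fingers":1},{"x":0,"y":0,"z":150,"twist":0,"fingers":1},{"x":0,"y":0,"z":150,"twist":0,"fingers":1}])

```text
time: 16.45
ee_pos: [0.4403, 0.1012, 0.2524]
tcp_rot: [79.3, 87.5, -7.9]
wrist_force: [-1.1, 1.1, -0.5]
opening: 0.0856
```

Run:
```python
from h import *
o,c=look("w9.png")
import pickle; pickle.dump((o,c),open("w9.pkl","wb"))
```

```text
t 16.45 tcp [0.4403 0.1012 0.2524] jaw 2.77 op 0.08556616106685606
```

View pics/w9.png

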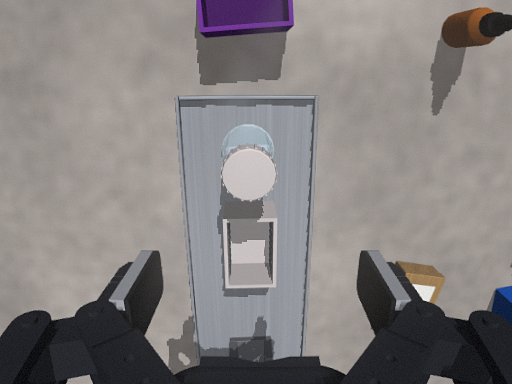

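Run:
```python
from h import *; import pickle
o,c=pickle.load(open("w9.pkl","rb"))
print(onplane(c,[[249,174]],.104,o),onplane(c,[[248,151]],.006,o))
quad("dish",c,[[223,219],[276,219],[275,287],[224,287]],.054,o)
```

```text
[[0.43838003 0.10081901 0.104     ]] [[0.43871131 0.09810238 0.006     ]]
dish [ 0.4436 -0.0027] [(np.float64(54.0), 1.7), (np.float64(82.4), -87.0), (np.float64(56.3), -178.8), (np.float64(81.8), 91.4)]
```

Request:
jog_arm(deltas=[{"x":143,"y":283,"z":0,"twist":-15,"fingers":1},{"x":143,"y":283,"z":0,"twist":-15,"fingers":1},{"x":143,"y":283,"z":0,"twist":-15,"fingers":1},{"x":143,"y":283,"z":0,"twist":-15,"fingers":1},{"x":143,"y":283,"z":0,"twist":-15,"fingers":1},{"x":143,"y":283,"z":0,"twist":-15,"fingers":1},{"x":143,"y":283,"z":0,"twist":-15,"fingers":1},{"x":143,"y":283,"z":0,"twist":-15,"fingers":1},{"x":143,"y":283,"z":0,"twist":-15,"fingers":1},{"x":143,"y":283,"z":0,"twist":-15,"fingers":1}])

```text
time: 17.5
ee_pos: [0.5825, 0.3832, 0.2493]
tcp_rot: [76.8, 87.7, -25.4]
wrist_force: [-0.3, -0.4, 0.2]
opening: 0.0853
```

Run:
```python
from h import *
o,c=look("w10.png")
import pickle; pickle.dump((o,c),open("w10.pkl","wb"))
```

```text
t 17.5 tcp [0.5825 0.3832 0.2493] jaw -12.26 op 0.08526592435042292
```

View pics/w10.png

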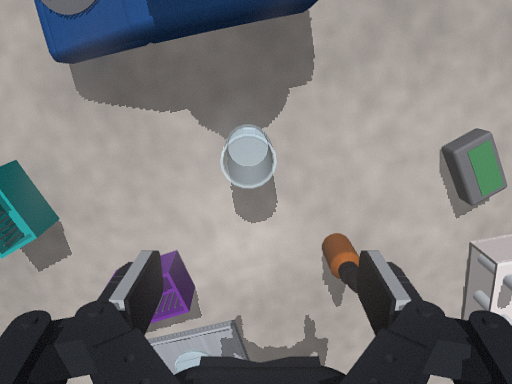

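Run:
```python
from h import *; import pickle
o,c=pickle.load(open("w10.pkl","rb"))
print(onplane(c,[[248.5,160]],.07,o),onplane(c,[[248.5,150]],.004,o))
```

```text
[[0.58100667 0.38724673 0.07      ]] [[0.58035231 0.38176029 0.004     ]]
```

Request:
jog_arm(deltas=[{"x":-0.5,"y":2,"z":-50,"twist":0,"fingers":1},{"x":-0.5,"y":2,"z":-100,"twist":0,"fingers":1},{"x":-0.5,"y":2,"z":-150,"twist":0,"fingers":1},{"x":-0.5,"y":2,"z":-190,"twist":0,"fingers":1},{"x":-0.5,"y":2,"z":-206,"twist":0,"fingers":1},{"x":-0.5,"y":2,"z":-206,"twist":0,"fingers":0.5},{"x":-0.5,"y":2,"z":-206,"twist":0,"fingers":0.3},{"x":-0.5,"y":2,"z":-206,"twist":0,"fingers":0.3},{"x":-0.5,"y":2,"z":-206,"twist":0,"fingers":0.3},{"x":-0.5,"y":2,"z":-206,"twist":0,"fingers":0.3}], grip_force=22)

```text
time: 18.55
ee_pos: [0.5832, 0.3859, 0.0475]
tcp_rot: [83.1, 87.5, -19.2]
wrist_force: [-2.0, -0.7, 7.2]
opening: 0.0499
```

Request:
jog_arm(deltas=[{"x":0,"y":0,"z":25,"twist":0,"fingers":0.3},{"x":0,"y":0,"z":65,"twist":0,"fingers":0.3},{"x":0,"y":0,"z":105,"twist":0,"fingers":0.3},{"x":-2,"y":-20,"z":135,"twist":0,"fingers":0.3},{"x":-8,"y":-55,"z":135,"twist":2,"fingers":0.3},{"x":-20,"y":-95,"z":135,"twist":5,"fingers":0.3},{"x":-32,"y":-135,"z":135,"twist":8,"fingers":0.3},{"x":-44,"y":-175,"z":135,"twist":11,"fingers":0.3},{"x":-56,"y":-215,"z":135,"twist":13,"fingers":0.3},{"x":-68,"y":-255,"z":135,"twist":15,"fingers":0.3}])

```text
time: 19.55
ee_pos: [0.5151, 0.1296, 0.1847]
tcp_rot: [84.3, 87.3, -2.9]
wrist_force: [1.2, 0.7, -1.3]
opening: 0.0499
```

Request:
jog_arm(deltas=[{"x":-12,"y":-40,"z":0,"twist":0,"fingers":0.3},{"x":-24,"y":-80,"z":0,"twist":0,"fingers":0.3},{"x":-36,"y":-120,"z":0,"twist":0,"fingers":0.3},{"x":-48,"y":-160,"z":0,"twist":0,"fingers":0.3},{"x":-58,"y":-195,"z":0,"twist":0,"fingers":0.3},{"x":-64,"y":-220,"z":0,"twist":0,"fingers":0.3},{"x":-67,"y":-234,"z":0,"twist":0,"fingers":0.3},{"x":-67,"y":-234,"z":0,"twist":0,"fingers":0.3},{"x":-67,"y":-234,"z":0,"twist":0,"fingers":0.3}])

```text
time: 20.45
ee_pos: [0.4485, -0.1045, 0.1861]
tcp_rot: [84.0, 87.2, -3.2]
wrist_force: [-0.2, 0.4, -1.5]
opening: 0.0498
```

Run:
```python
from h import *
o,c=look("w11.png")
import pickle; pickle.dump((o,c),open("w11.pkl","wb"))
```

```text
t 20.45 tcp [ 0.4485 -0.1045  0.1861] jaw 2.77 op 0.04977948454080176
```

View pics/w11.png

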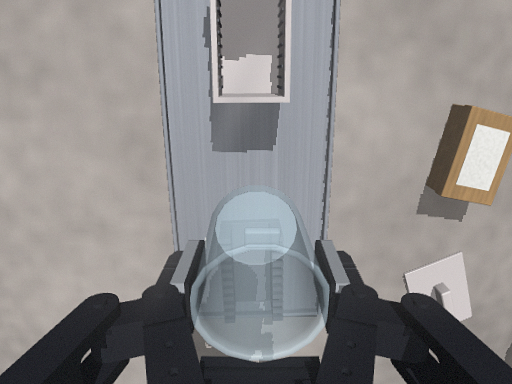

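Request:
jog_arm(deltas=[{"x":-1,"y":1,"z":-35,"twist":0,"fingers":0.3},{"x":-1,"y":1,"z":-75,"twist":0,"fingers":0.3},{"x":-1,"y":1,"z":-108,"twist":0,"fingers":0.3},{"x":-1,"y":1,"z":-122,"twist":0,"fingers":0.3},{"x":-1,"y":1,"z":-128,"twist":0,"fingers":0.3},{"x":-1,"y":1,"z":-131,"twist":0,"fingers":0.3},{"x":-1,"y":1,"z":-132,"twist":0,"fingers":0.3},{"x":-1,"y":1,"z":-132,"twist":0,"fingers":0.3}])

```text
time: 21.3
ee_pos: [0.4482, -0.1032, 0.055]
tcp_rot: [83.8, 87.1, -3.4]
wrist_force: [0.8, -0.3, -1.4]
opening: 0.0498
```

Request:
jog_arm(deltas=[{"x":-0.5,"y":0,"z":-1.5,"twist":0,"fingers":0.3},{"x":-0.5,"y":0,"z":-2.5,"twist":0,"fingers":0.3},{"x":-0.5,"y":0,"z":-3.5,"twist":0,"fingers":0.3},{"x":-0.5,"y":0,"z":-3.5,"twist":0,"fingers":0.3}])

```text
time: 21.7
ee_pos: [0.4479, -0.1033, 0.0517]
tcp_rot: [83.7, 87.1, -3.5]
wrist_force: [-0.2, -0.8, 0.4]
opening: 0.0498
```

Request:
jog_arm(deltas=[{"x":0,"y":0,"z":-0.6,"twist":0,"fingers":0.3},{"x":0,"y":0,"z":-1,"twist":0,"fingers":0.3},{"x":0,"y":0,"z":-1,"twist":0,"fingers":0.3}])

```text
time: 22.0
ee_pos: [0.448, -0.1033, 0.0516]
tcp_rot: [83.5, 87.1, -3.7]
wrist_force: [-4.0, 0.4, 9.8]
opening: 0.0497
```

On the floor. Release and rise.

Request:
jog_arm(deltas=[{"x":0,"y":0,"z":0,"twist":0,"fingers":0.6},{"x":0,"y":0,"z":0,"twist":0,"fingers":0.8},{"x":0,"y":0,"z":0,"twist":0,"fingers":1},{"x":0,"y":0,"z":0,"twist":0,"fingers":1},{"x":0,"y":0,"z":0,"twist":0,"fingers":1},{"x":0,"y":0,"z":20,"twist":0,"fingers":1},{"x":0,"y":0,"z":60,"twist":0,"fingers":1},{"x":0,"y":0,"z":110,"twist":0,"fingers":1},{"x":0,"y":0,"z":160,"twist":0,"fingers":1},{"x":0,"y":0,"z":195,"twist":0,"fingers":1}])

```text
time: 23.0
ee_pos: [0.4482, -0.1034, 0.25]
tcp_rot: [83.0, 86.9, -4.2]
wrist_force: [0.8, -0.7, -0.1]
opening: 0.0857
```

Run:
```python
from h import *
o,c=look("w12.png")
import pickle; pickle.dump((o,c),open("w12.pkl","wb"))
```

```text
t 23.0 tcp [ 0.4482 -0.1034  0.25  ] jaw 2.82 op 0.08568110014075685
```

View pics/w12.png

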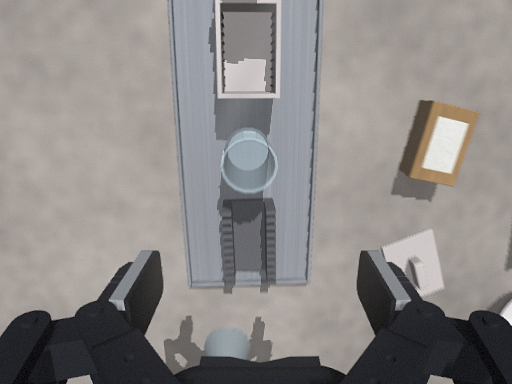

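Request:
jog_arm(deltas=[{"x":223,"y":-148,"z":0,"twist":22,"fingers":1},{"x":223,"y":-148,"z":0,"twist":22,"fingers":1},{"x":223,"y":-148,"z":0,"twist":22,"fingers":1},{"x":223,"y":-148,"z":-50,"twist":22,"fingers":0.6},{"x":223,"y":-148,"z":-100,"twist":22,"fingers":0.6},{"x":223,"y":-148,"z":-100,"twist":22,"fingers":0.6},{"x":223,"y":-148,"z":-100,"twist":22,"fingers":0.6},{"x":223,"y":-148,"z":-100,"twist":22,"fingers":0.6},{"x":223,"y":-148,"z":-100,"twist":22,"fingers":0.6}])

```text
time: 23.95
ee_pos: [0.6722, -0.2514, 0.1566]
tcp_rot: [81.3, 86.5, 16.1]
wrist_force: [-0.1, 1.1, 0.9]
opening: 0.0512
```

Run:
```python
from h import *
o,c=look("w13.png")
print(o["tcp_rot"],o["q"])
import pickle; pickle.dump((o,c),open("w13.pkl","wb"))
```

```text
t 23.95 tcp [ 0.6722 -0.2514  0.1566] jaw 24.83 op 0.051211151719814836
[81.27381851 86.50435356 16.09242337] [-21.29631012  25.11274221  24.19666488  86.30524185   2.12179343
  43.93655143]
```

View pics/w13.png

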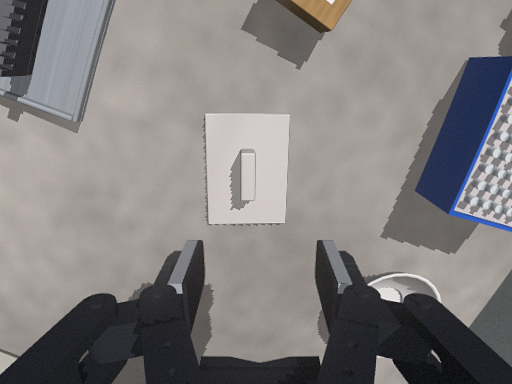

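Run:
```python
from h import *; import pickle
o,c=pickle.load(open("w13.pkl","rb"))
save(c,"w13z.png",(195,100,305,235),5)
quad("lid",c,[[206,114],[290,114],[286,222],[208,222]],.004,o)
quad("bar",c,[[241,152],[254.5,152],[255,201],[242,201]],.022,o)
M=R.from_euler("xyz",o["tcp_rot"],degrees=True).as_matrix();print(M[:,0])
```

```text
lid [ 0.6712 -0.2507] [(np.float64(66.7), 24.3), (np.float64(94.2), -65.8), (np.float64(68.5), -156.7), (np.float64(93.0), 113.1)]
bar [ 0.6711 -0.2508] [(np.float64(10.3), 24.0), (np.float64(40.2), -64.9), (np.float64(10.4), -156.5), (np.float64(40.1), 115.0)]
[ 0.05858353  0.01690088 -0.99813943]
```

View pics/w13z.png

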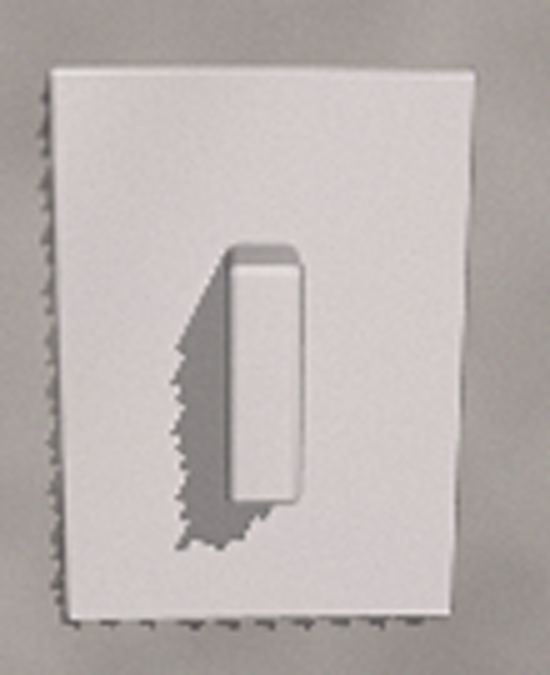

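Request:
jog_arm(deltas=[{"x":-1,"y":0.6,"z":-45,"twist":-0.7,"fingers":0.35}])

```text
time: 24.1
ee_pos: [0.6744, -0.2516, 0.1219]
tcp_rot: [73.9, 85.7, 8.1]
wrist_force: [1.9, -0.5, -0.3]
opening: 0.0378
```

Request:
jog_arm(deltas=[{"x":0,"y":0,"z":-30,"twist":0,"fingers":0.35}])

```text
time: 24.2
ee_pos: [0.6741, -0.251, 0.0926]
tcp_rot: [73.2, 85.6, 7.3]
wrist_force: [0.3, 0.3, -0.8]
opening: 0.0302
```

Request:
jog_arm(deltas=[{"x":0,"y":0,"z":0,"twist":0,"fingers":0.35},{"x":0,"y":0,"z":0,"twist":0,"fingers":0.35}])

```text
time: 24.4
ee_pos: [0.6742, -0.2507, 0.0955]
tcp_rot: [72.3, 85.5, 6.4]
wrist_force: [-0.4, 0.1, 0.6]
opening: 0.03
```

Request:
jog_arm(deltas=[{"x":0,"y":0,"z":45,"twist":0,"fingers":0.35}])

```text
time: 24.5
ee_pos: [0.6718, -0.2496, 0.1367]
tcp_rot: [75.3, 85.9, 9.5]
wrist_force: [-0.1, 0.0, -0.8]
opening: 0.0299
```

Request:
jog_arm(deltas=[{"x":0,"y":0,"z":0,"twist":0,"fingers":0.35}])

```text
time: 24.6
ee_pos: [0.6746, -0.2505, 0.1477]
tcp_rot: [70.6, 85.2, 4.9]
wrist_force: [0.9, 0.0, 0.6]
opening: 0.0298
```

Request:
jog_arm(deltas=[{"x":0,"y":0,"z":45,"twist":0,"fingers":0.35}])

```text
time: 24.7
ee_pos: [0.6723, -0.2495, 0.1836]
tcp_rot: [73.0, 85.6, 7.2]
wrist_force: [1.3, 0.0, -1.6]
opening: 0.0299
```

Request:
jog_arm(deltas=[{"x":0,"y":0,"z":0,"twist":0,"fingers":0.35}])

```text
time: 24.8
ee_pos: [0.6745, -0.2502, 0.1948]
tcp_rot: [68.7, 84.8, 2.9]
wrist_force: [-0.0, -0.2, 1.9]
opening: 0.0298
```

Request:
jog_arm(deltas=[{"x":0,"y":0,"z":-45,"twist":0,"fingers":0.35},{"x":0,"y":0,"z":-90,"twist":0,"fingers":0.35},{"x":0,"y":0,"z":-90,"twist":0,"fingers":0.35}])

```text
time: 25.1
ee_pos: [0.6723, -0.2493, 0.1009]
tcp_rot: [70.4, 85.2, 4.7]
wrist_force: [-0.9, 0.2, -0.6]
opening: 0.0302
```

Request:
jog_arm(deltas=[{"x":0,"y":0,"z":45,"twist":0,"fingers":0.35}])

```text
time: 25.2
ee_pos: [0.6697, -0.2482, 0.1419]
tcp_rot: [73.6, 85.7, 7.8]
wrist_force: [0.2, -0.4, -0.5]
opening: 0.0302
```

Request:
jog_arm(deltas=[{"x":0,"y":0,"z":0,"twist":0,"fingers":0.35},{"x":0,"y":0,"z":0,"twist":0,"fingers":0.35},{"x":0,"y":0,"z":0,"twist":0,"fingers":0.35},{"x":0,"y":0,"z":0,"twist":0,"fingers":0.35}])

```text
time: 25.6
ee_pos: [0.6699, -0.2483, 0.1427]
tcp_rot: [73.3, 85.6, 7.5]
wrist_force: [0.5, -0.5, 0.4]
opening: 0.0297
```

Request:
jog_arm(deltas=[{"x":0,"y":0,"z":45,"twist":0,"fingers":0.35},{"x":0,"y":0,"z":90,"twist":0,"fingers":0.35}])

```text
time: 25.8
ee_pos: [0.6688, -0.2479, 0.2319]
tcp_rot: [74.9, 85.8, 9.1]
wrist_force: [0.3, 0.4, 1.3]
opening: 0.0299
```

Request:
jog_arm(deltas=[{"x":0,"y":0,"z":0,"twist":0,"fingers":0.35},{"x":0,"y":0,"z":0,"twist":0,"fingers":0.35},{"x":0,"y":0,"z":-45,"twist":0,"fingers":0.35},{"x":0,"y":0,"z":-90,"twist":0,"fingers":0.35},{"x":0,"y":0,"z":-90,"twist":0,"fingers":0.35}])

```text
time: 26.3
ee_pos: [0.6647, -0.2463, 0.132]
tcp_rot: [82.0, 86.6, 16.3]
wrist_force: [-0.3, 0.2, -1.8]
opening: 0.0298
```

Request:
jog_arm(deltas=[{"x":0,"y":0,"z":45,"twist":0,"fingers":0.35},{"x":0,"y":0,"z":90,"twist":0,"fingers":0.35}])

```text
time: 26.5
ee_pos: [0.6634, -0.2458, 0.2215]
tcp_rot: [85.5, 86.8, 19.7]
wrist_force: [2.0, -0.2, 0.3]
opening: 0.0297
```

Request:
jog_arm(deltas=[{"x":0,"y":0,"z":0,"twist":0,"fingers":0.35},{"x":0,"y":0,"z":0,"twist":0,"fingers":0.35},{"x":0,"y":0,"z":-45,"twist":0,"fingers":0.35},{"x":0,"y":0,"z":-90,"twist":0,"fingers":0.35},{"x":0,"y":0,"z":-90,"twist":0,"fingers":0.35}])

```text
time: 27.0
ee_pos: [0.6597, -0.2443, 0.1231]
tcp_rot: [96.2, 87.3, 30.4]
wrist_force: [-1.0, 0.6, -1.6]
opening: 0.0301
```

Request:
jog_arm(deltas=[{"x":0,"y":0,"z":45,"twist":0,"fingers":0.35},{"x":0,"y":0,"z":90,"twist":0,"fingers":0.35}])

```text
time: 27.2
ee_pos: [0.6585, -0.2439, 0.2138]
tcp_rot: [100.6, 87.5, 34.8]
wrist_force: [0.9, -0.4, 0.9]
opening: 0.0299
```

Request:
jog_arm(deltas=[{"x":0,"y":0,"z":0,"twist":0,"fingers":0.35},{"x":0,"y":0,"z":0,"twist":0,"fingers":0.35},{"x":0,"y":0,"z":-45,"twist":0,"fingers":0.35},{"x":0,"y":0,"z":-90,"twist":0,"fingers":0.35},{"x":0,"y":0,"z":-90,"twist":0,"fingers":0.35}])

```text
time: 27.7
ee_pos: [0.6549, -0.2425, 0.116]
tcp_rot: [116.7, 87.8, 50.9]
wrist_force: [-0.5, 0.5, -1.1]
opening: 0.0299
```

Run:
```python
from h import *
from workcell import bot
o=bot.get_obs(); M=R.from_euler("xyz",o["tcp_rot"],degrees=True).as_matrix();print(M[:,0]*57.3,jaw(o),o["ee_pos"])
a=np.radians(jaw(o)); print("lean along jaw",57.3*M[:2,0]@[np.cos(a),np.sin(a)],"across",57.3*M[:2,0]@[-np.sin(a),np.cos(a)])
```

```text
[  1.3835129    1.70101206 -57.25803393] 24.174405019194666 [ 0.65493145 -0.24254716  0.11597369]
lean along jaw 1.9587740323610525 across 0.9852686285089132
```

Request:
jog_arm(deltas=[{"x":16,"y":-8,"z":0,"twist":0,"fingers":0.35},{"x":16,"y":-8,"z":-40,"twist":0,"fingers":0.35},{"x":16,"y":-8,"z":-70,"twist":0,"fingers":0.35},{"x":16,"y":-8,"z":-85,"twist":0,"fingers":0.35},{"x":16,"y":-8,"z":-88,"twist":0,"fingers":0.35},{"x":16,"y":-8,"z":-88,"twist":0,"fingers":0.35},{"x":16,"y":-8,"z":-88,"twist":0,"fingers":0.35}])

```text
time: 28.4
ee_pos: [0.672, -0.2509, 0.0306]
tcp_rot: [112.5, 87.7, 46.7]
wrist_force: [0.2, -0.3, -0.4]
opening: 0.0299
```

Request:
jog_arm(deltas=[{"x":-0.7,"y":0,"z":-3,"twist":0,"fingers":0.35},{"x":-0.7,"y":0,"z":-6,"twist":0,"fingers":0.35},{"x":-0.7,"y":0,"z":-7,"twist":0,"fingers":0.35},{"x":-0.7,"y":0,"z":-7,"twist":0,"fingers":0.35}])

```text
time: 28.8
ee_pos: [0.6712, -0.2509, 0.0235]
tcp_rot: [112.8, 87.8, 47.0]
wrist_force: [-0.8, 0.7, 0.7]
opening: 0.0297
```

Run:
```python
from h import *
o,c=look("w14.png"); print(o["wrist_force"])
```

```text
t 28.8 tcp [ 0.6712 -0.2509  0.0235] jaw 24.18 op 0.02974605767314051
[-0.81238193  0.72493624  0.70413449]
```

View pics/w14.png

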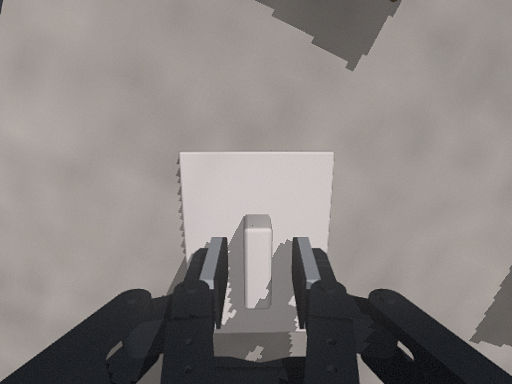

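Request:
jog_arm(deltas=[{"x":0,"y":0,"z":0,"twist":0,"fingers":0.2},{"x":0,"y":0,"z":0,"twist":0,"fingers":0},{"x":0,"y":0,"z":0,"twist":0,"fingers":0},{"x":0,"y":0,"z":0,"twist":0,"fingers":0},{"x":0,"y":0,"z":0,"twist":0,"fingers":0}], grip_force=30)

```text
time: 29.35
ee_pos: [0.6712, -0.2509, 0.0239]
tcp_rot: [112.5, 87.7, 46.7]
wrist_force: [-1.5, 0.2, 5.1]
opening: 0.0111
```

Request:
jog_arm(deltas=[{"x":0,"y":0,"z":20,"twist":0,"fingers":0},{"x":0,"y":0,"z":60,"twist":0,"fingers":0},{"x":0,"y":0,"z":100,"twist":0,"fingers":0},{"x":-15,"y":17,"z":120,"twist":-3,"fingers":0},{"x":-45,"y":50,"z":120,"twist":-8,"fingers":0},{"x":-75,"y":83,"z":120,"twist":-14,"fingers":0},{"x":-105,"y":116,"z":120,"twist":-21.5,"fingers":0},{"x":-135,"y":149,"z":120,"twist":-21.5,"fingers":0},{"x":-165,"y":182,"z":120,"twist":-21.5,"fingers":0},{"x":-165,"y":182,"z":120,"twist":-21.5,"fingers":0}])

```text
time: 30.35
ee_pos: [0.5032, -0.0661, 0.1438]
tcp_rot: [114.3, 87.8, 27.2]
wrist_force: [1.6, 0.2, -0.1]
opening: 0.0113
```

Request:
jog_arm(deltas=[{"x":-25,"y":25,"z":0,"twist":0,"fingers":0},{"x":-48,"y":48,"z":0,"twist":0,"fingers":0},{"x":-61,"y":63,"z":0,"twist":0,"fingers":0},{"x":-61,"y":63,"z":0,"twist":0,"fingers":0},{"x":-61,"y":63,"z":0,"twist":0,"fingers":0},{"x":-61,"y":63,"z":0,"twist":0,"fingers":0}])

```text
time: 30.95
ee_pos: [0.4429, -0.0036, 0.1437]
tcp_rot: [113.9, 87.8, 26.8]
wrist_force: [-0.0, 0.1, 0.1]
opening: 0.0108
```

Run:
```python
from h import *
o,c=look("w15.png"); print(o["wrist_force"])
M=R.from_euler("xyz",o["tcp_rot"],degrees=True).as_matrix();print(M[:,0]*57.3)
import pickle; pickle.dump((o,c),open("w15.pkl","wb"))
```

```text
t 30.95 tcp [ 0.4429 -0.0036  0.1437] jaw 2.8 op 0.010832185198691495
[-0.02460411  0.11848009  0.06561138]
[  1.99726333   1.00682544 -57.25632927]
```

View pics/w15.png

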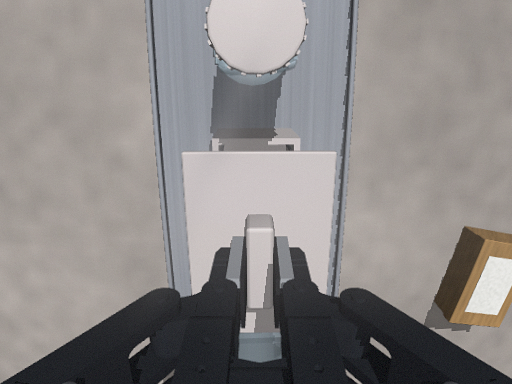

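Run:
```python
from h import *; import pickle
o,c=pickle.load(open("w15.pkl","rb"))
save(c,"w15z.png",(170,110,350,200),4)
```

```text
(no output)
```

View pics/w15z.png

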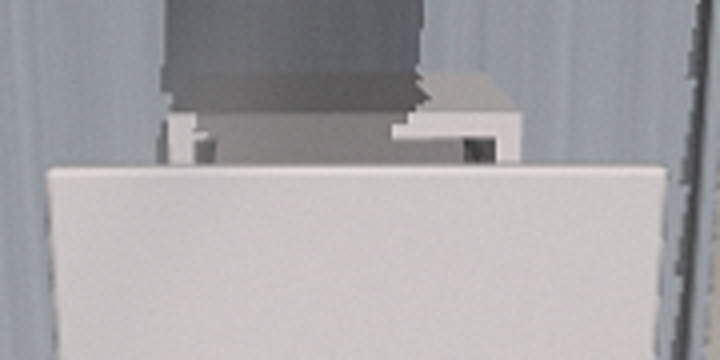

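Run:
```python
from h import *; import pickle
o,c=pickle.load(open("w15.pkl","rb"))
z=lambda *p:(np.array(p,float)+.5)/4-.5+[170,110]
d=onplane(c,z([168,112],[522,112]),.054,o); l=onplane(c,z([48,172],[665,170]),.1238,o)
u=np.array([-.047,.999])
for n,A,h in(("dish",d,.042),("lid",l,.048)):
    v=A[1]-A[0]; print(n,A[:,:2],np.linalg.norm(v)*1e3,np.degrees(np.arctan2(v[1],v[0])),"centre",A.mean(0)[:2]-u*h)
```

```text
dish [[0.41452116 0.03793436]
 [0.47016613 0.04031314]] 55.695789135217005 2.4478511558558136 centre [ 0.44431765 -0.00283425]
lid [[0.40844459 0.04246274]
 [0.47501375 0.0454423 ]] 66.63580835000246 2.5627776730998906 centre [ 0.44398517 -0.00399948]
```

Request:
jog_arm(deltas=[{"x":0.3,"y":1,"z":-25,"twist":0,"fingers":0},{"x":0.3,"y":1,"z":-48,"twist":0,"fingers":0},{"x":0.3,"y":1,"z":-58,"twist":0,"fingers":0},{"x":0.3,"y":1,"z":-62,"twist":0,"fingers":0},{"x":0.3,"y":1,"z":-63,"twist":0,"fingers":0},{"x":0.3,"y":1,"z":-63,"twist":0,"fingers":0},{"x":0.3,"y":1,"z":-63,"twist":0,"fingers":0}])

```text
time: 31.7
ee_pos: [0.4437, -0.0027, 0.0816]
tcp_rot: [113.3, 87.7, 26.1]
wrist_force: [0.0, 0.5, -0.8]
opening: 0.0111
```

Request:
jog_arm(deltas=[{"x":0,"y":0,"z":-1.5,"twist":0,"fingers":0},{"x":0,"y":0,"z":-2.5,"twist":0,"fingers":0},{"x":0,"y":0,"z":-3,"twist":0,"fingers":0},{"x":0,"y":0,"z":-3,"twist":0,"fingers":0}])

```text
time: 32.1
ee_pos: [0.4436, -0.0027, 0.0785]
tcp_rot: [113.3, 87.7, 26.1]
wrist_force: [-0.1, -0.1, -1.0]
opening: 0.011
```

Request:
jog_arm(deltas=[{"x":0,"y":0,"z":-0.7,"twist":0,"fingers":0},{"x":0,"y":0,"z":-1.2,"twist":0,"fingers":0},{"x":0,"y":0,"z":-1.2,"twist":0,"fingers":0}])

```text
time: 32.4
ee_pos: [0.4438, -0.0027, 0.0778]
tcp_rot: [113.0, 87.7, 25.8]
wrist_force: [-1.6, 0.4, 3.8]
opening: 0.0113
```

Contact. Open slightly, check by opening, then rise.

Request:
jog_arm(deltas=[{"x":0,"y":0,"z":0,"twist":0,"fingers":0.2},{"x":0,"y":0,"z":0,"twist":0,"fingers":0.4},{"x":0,"y":0,"z":0,"twist":0,"fingers":0.4},{"x":0,"y":0,"z":0,"twist":0,"fingers":0.4},{"x":0,"y":0,"z":10,"twist":0,"fingers":0.4},{"x":0,"y":0,"z":30,"twist":0,"fingers":0.4},{"x":0,"y":0,"z":70,"twist":0,"fingers":0.4},{"x":0,"y":0,"z":120,"twist":0,"fingers":0.7},{"x":0,"y":0,"z":170,"twist":0,"fingers":1},{"x":0,"y":0,"z":180,"twist":0,"fingers":1}])

```text
time: 33.4
ee_pos: [0.4449, -0.0027, 0.2643]
tcp_rot: [108.7, 87.3, 21.5]
wrist_force: [0.0, 0.6, -0.5]
opening: 0.0758
```

Run:
```python
from h import *
o,c=look("w16.png")
import pickle; pickle.dump((o,c),open("w16.pkl","wb"))
save(c,"w16z.png",(190,50,320,300),2.3)
```

```text
t 33.4 tcp [ 0.4449 -0.0027  0.2643] jaw 2.79 op 0.07578990596406114
```

View pics/w16.png

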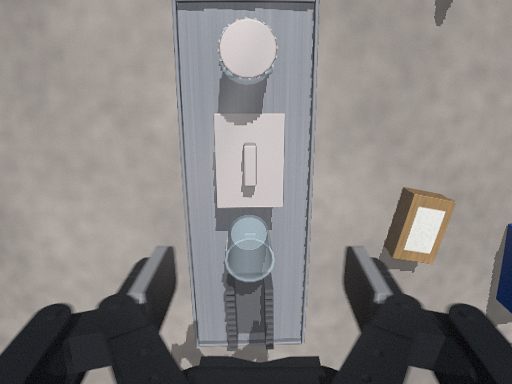

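Request:
jog_arm(deltas=[{"x":-40,"y":40,"z":20,"twist":0,"fingers":1},{"x":-80,"y":80,"z":30,"twist":0,"fingers":1},{"x":-110,"y":120,"z":30,"twist":0,"fingers":1},{"x":-130,"y":170,"z":30,"twist":0,"fingers":1},{"x":-140,"y":220,"z":30,"twist":0,"fingers":1},{"x":-140,"y":260,"z":30,"twist":0,"fingers":1},{"x":-140,"y":260,"z":30,"twist":0,"fingers":1},{"x":-140,"y":260,"z":30,"twist":0,"fingers":1}])

```text
time: 34.25
ee_pos: [0.3042, 0.2586, 0.2919]
tcp_rot: [108.2, 87.4, 21.2]
wrist_force: [-0.9, -0.1, 0.3]
opening: 0.0854
```

Run:
```python
from h import *; import pickle
from workcell import viewer
o,c=pickle.load(open("w16.pkl","rb"))
quad("lid",c,[[215,114],[284,113],[282,207],[217,207]],.058,o)
print("jar",onplane(c,[[248,47]],.104,o),"beaker",onplane(c,[[249.5,258]],.074,o))
t=viewer.camera("top");s=viewer.camera("scene")
save(t,"t17.png",(190,130,360,240),4.6);save(s,"s17.png",(130,120,340,250),3.7)
pickle.dump((t,s),open("t17.pkl","wb"))
```

```text
lid [ 0.4449 -0.003 ] [(np.float64(65.6), 3.3), (np.float64(95.6), -87.3), (np.float64(66.9), -178.2), (np.float64(93.9), 91.9)]
jar [[0.43858371 0.10010694 0.104     ]] beaker [[ 0.44835731 -0.10045153  0.074     ]]
```

View pics/t17.png

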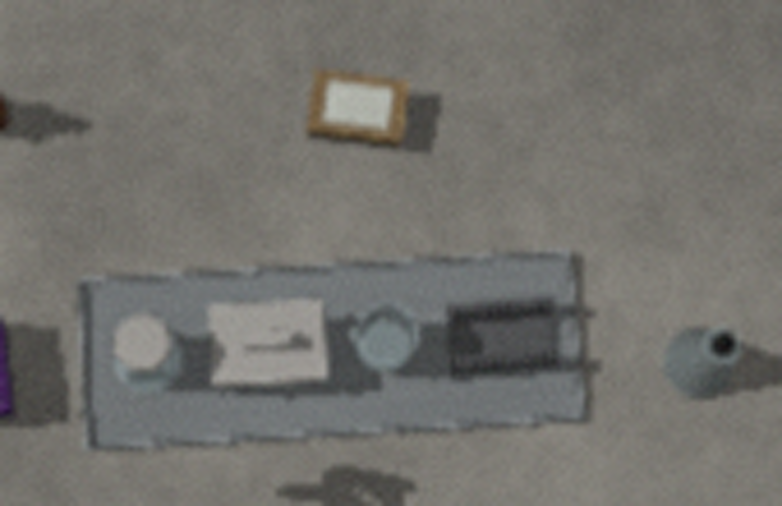

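View pics/s17.png

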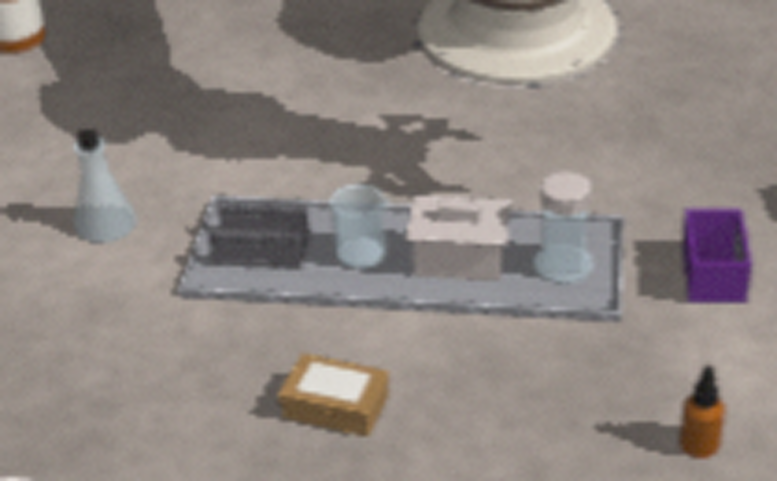

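```bash
python3 -c "
from workcell import ticket
print(ticket.job_done())"
```

```text
the job is handed in; nothing more can be done
None
```

The slide-staining line is set out in the tray and handed in at about 34 s of the 128 s allowed. From the mixer's end it runs jar, dish with its cover, beaker, rack, all upright along the tray's middle line.

**Last checks:**
- **Gaps:** about 32, 32 and 30 mm, from the wrist-camera measurements.
- **Position and angle:** all four pieces are within about 2 mm of the middle line. The dish and rack are lengthways to within about 1°.
- **Cover:** its centre measured about 1 mm from the dish's, and it lay parallel to it.
- **Glass:** I lowered the jar and beaker until they touched the floor (about 10 N) before letting go.
- **Left alone:** in the last top and scene views the flask and slide box were unmoved. The dropper bottle was upright in its place, judged by eye from the scene view.

**What disagreed or went wrong:**
- The tool drifted a few degrees off vertical over many moves, up to about 5°. I brought it back to about 2° before picking up the cover.
- Measured positions of the beaker differed by 3–5 mm between views.
- The tray measured 3–15 mm shorter than its stated 430 mm in the pictures.
- One view put the rack about 2 mm off the middle line; I left it there.

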